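# Latch the cover of the sea-water filter

### The arm

A 6-joint arm with a two-finger parallel gripper is mounted at the origin on the work surface. World frame = base frame: x ahead of the robot, y to its left, z up, the work surface at z = 0. Lengths are in m, angles in degrees, forces in N, time in s.
With the tool pointing down it reaches from about 0.3 to 0.95 m from the base axis. Payload 3.1 kg.
Tool frame: the origin (TCP) lies at the very end of the fingers, on their centre line; the grasp point (between the pads) lies 19 mm behind it; z points along the fingers, y is the direction in which the jaws open and shut (so a half turn about z gives the same grasp; the last joint's range is limited). The gripper opens to 85 mm and grips with 20 to 120 N. Pads are 22 mm wide; open, the fingers measure 114 mm over their backs; the gripper's body (76 mm by 85 mm) begins 54 mm behind the grasp point. The pads swing forward as they close: fully open they stand 13 mm farther back than shut.
Start: joints at [-74.009, 17.653, 93.61, -0, 68.738, -3.994], TCP at [0.214, -0.587, 0.231] pointing down, gripper open.
Joint ranges: [-175.34, 175.34], [-45.06, 112.39], [2.9, 150.54], [-68.45, 248.45], [3.09, 151.38], [-168.51, 168.51]. Speed limits (degrees/s): [159.86, 159.86, 180, 180, 180, 180].

### API

Orientations are given as [roll, pitch, yaw] about the fixed x, y, z axes, in that order (R = Rz(yaw) Ry(pitch) Rx(roll)).
In Python, from bench import ctrl gives the robot as it stands.
- The arm moves only by the shell command python3 -m inch 'ROWS'. ROWS is JSON, a list of rows, each a list of 3 entries, a list of its own where there are three numbers: the shift along the tool's x, y, z in mm, then the turn, a rotation vector about the tool's x, y, z in degrees, then the opening, from -1 (shut) to 1 (fully open). In form: [[[x, y, z], [ax, ay, az], grip], ...]. A call has 1 to 12 rows; each row shifts and turns the pose as measured when the row begins, along the tool's axes as they then stand; what a row does not reach is not made up. A row lasts 1/12 s, in which the tool goes at most 41.7 mm and 7.16 degrees, less where a joint would pass 70% of its speed; a pose out of reach is approached as far as the arm can. A call is refused whole if a number of a shift passes 41.7 or a number of a turn 7.16, either way. A call with a gripper value outside its range is refused whole. The fingers move at their own pace and stop on an object; the grip force is fixed at half the most. Time passes only in rows, so rows that do not move let the fingers close. It gives the time, the measured TCP pose, the force and the opening at its end, in the units of the state.
- ctrl.state(): the state, without advancing time (a new reading comes with each control period).
- ctrl.camera(name): name is "side" or "top" or "wrist"; returns a dict with "pixels" (480x640x3 uint8, blue, green, red), "fx", "fy", "cx", "cy" (pixels), "camera_from_world" (4x4, takes a point from world to camera coordinates); the wrist camera has in their place "tool_from_camera" (4x4, takes a point from camera to tool coordinates, whose origin is the TCP and whose axes are the flange's). Camera axes: x right, y up, looking along -z (the intrinsics and any distortion apply to the point x, -y, -z); pixel columns grow to the right and rows downward; lengths in m; the calibration is good to about 2 mm. A picture is of the moment at which its call begins: read the wrist's pose just before it. There is no depth.
- ctrl.close_job(): hands the job in, once; it reports no verdict.
The state is a dict: "clock": time; "joints": joint angles; "dq": joint speeds; "effort": joint torques, N m; "tcp_pos": TCP position; "ee_rot": TCP orientation; "wrist_force": force on the tool from outside, world axes, zero at the start; "ft_torque": the same for the moment, N m; "finger_gap": opening from 0.0 (shut) to 1.0 (fully open).
Only numpy, scipy, OpenCV 4.12 (cv2) and the standard library are available. Lean on these libraries where they do the work, as an engineer would, in place of code of your own. Each camera call takes 0.05 s, during which the arm holds its last target.

### The job

Two filter canisters lie on the bench; one has its toggle latch open. Swing that latch's wire bail over so that it hooks over the keeper on the cover, then press the lever over, past centre and fully down flat, so that the cover is drawn tight; let go, and leave the other, already latched canister alone.

Things in the scene. Friction and masses are not known exactly. Their poses are not given: they have to be found in the camera images.
- keeper (a point): Steel catch on the open canister's grey cover: post 24 mm wide, its far side lipped at the top. Point: middle of the post's far face, 139 mm above bench; post top 11 mm higher; flat ledge 4 mm lower, running 36 mm on. Axes: x level along canister, from lever to keeper; y across; z up. Lever pin: same height, 71 mm back (-x), along y. Latching draws cover and keeper 4 mm to -x (spring 6 N/mm).
- bail_bar (a point): Middle of the bail's cross bar (8 mm thick, 44 mm long in y). Its two side wires, 85 mm, swing loosely on a cross pin on the lever, 14 mm from the lever pin, 12 deg further round than the handle. At start it leans back 10-25 deg past upright on a stop. Pushed forward past upright, it falls over the open lever by its own weight onto the ledge, its centre 5-20 mm beyond the keeper's far face.
- lever (a joint): Angle (rad) of the flat steel lever about its pin. 0: handle points up towards the keeper, 60 deg above level; 0.52 upright; 1.88 dead centre; 2.09 end stop, handle level, pointing away from keeper. Handle 30 mm wide, 5 thick, end 70 mm from pin. Starts at 0.03-0.26, stays where left. Pressing at 55 mm from the pin takes 2-4 N; past centre the spring holds it down.
- twin: The other canister, already latched (lever flat): leave alone. Origin on the bench under its middle, x from lever to cover. Both are fixed white cylinders with a grey cover, lying, 100 mm in diameter (112 at the flanges), top 121 mm high there, reaching 161 mm behind the keeper point to 66 mm ahead of it; inlet stub 22 mm more behind. Under the lever is a flat pad, 22 mm below its pin.

How it is judged:
By the outcome, as a careful person would: the job done as asked, in the order asked, and still so for the second after the job is handed in, with the robot touching nothing.
It also fails if it takes over 35 s, if anything falls off the work surface, if the arm or the gripper's body presses on something with over 40 N, if the wrist force passes 120 N, or if a joint passes its speed limit or range.

## Working session

There is one attempt and no reset: what is moved stays moved. The work goes in short steps, Python scripts to look and compute and a shell command to move; the robot and the scene stay as the last step left them, time stands still between calls to the robot, and variables do not carry over. Pictures are saved under pics/ and viewed, and the job is handed in when it is done.

```bash
ls; mkdir -p pics
cat > h.py <<'E'
import numpy as np, cv2, json
from bench import ctrl
from scipy.spatial.transform import Rotation as R
def snap(name,fn):
    s=ctrl.state(); c=ctrl.camera(name); im=np.array(c["pixels"]); cv2.imwrite("pics/"+fn,im)
    if name=="wrist":
        T=np.eye(4);T[:3,:3]=R.from_euler('xyz',s["ee_rot"],degrees=True).as_matrix();T[:3,3]=s["tcp_pos"]
        W=T@np.array(c["tool_from_camera"])
    else: W=np.linalg.inv(np.array(c["camera_from_world"]))
    d=dict(fx=c["fx"],fy=c["fy"],cx=c["cx"],cy=c["cy"],W=W.tolist(),extra=[k for k in c if k not in("pixels",)])
    for k in c:
        if 'dist' in k: d[k]=np.array(c[k]).tolist()
    json.dump(d,open("pics/"+fn+".json","w")); return d
def ray(fn,u,v):
    d=json.load(open("pics/"+fn+".json")); W=np.array(d["W"])
    x=(u-d["cx"])/d["fx"]; y=(v-d["cy"])/d["fy"]
    r=W[:3,:3]@np.array([x,-y,-1]); return W[:3,3],r/np.linalg.norm(r)
def onz(fn,u,v,z):
    o,r=ray(fn,u,v); return o+r*(z-o[2])/r[2]
def tri(*obs):
    A=np.zeros((3,3));b=np.zeros(3);rs=[]
    for f,u,v in obs:
        o,r=ray(f,u,v);P=np.eye(3)-np.outer(r,r);A+=P;b+=P@o;rs.append((P,o))
    p=np.linalg.solve(A,b); return p,[np.linalg.norm(P@(p-o))*1000 for P,o in rs]
def proj(fn,p):
    d=json.load(open("pics/"+fn+".json")); W=np.linalg.inv(np.array(d["W"]))
    q=W[:3,:3]@np.array(p)+W[:3,3]; return d["cx"]+d["fx"]*q[0]/-q[2], d["cy"]+d["fy"]*-q[1]/-q[2]
E
python3 - <<'E'
from h import *
print(ctrl.state())
for n in("side","top","wrist"):
    d=snap(n,n+"0.png"); print(n,d)
E
```

```text
pics
{'clock': 0.0, 'joints': array([-7.40097899e+01,  1.77047120e+01,  9.36900052e+01, -1.26971900e-03,
        6.87384687e+01, -3.99288931e+00]), 'dq': array([ 0.03746871, -0.00627681,  0.05840523, -0.01689305, -0.04359205,
       -0.03881977]), 'effort': array([ 7.64666565e-04, -4.15249443e+01, -2.76662958e+01, -6.36628192e-05,
        1.01619496e-02, -4.73183039e-07]), 'tcp_pos': array([ 0.21333411, -0.58657817,  0.23004081]), 'ee_rot': array([-1.79867055e+02, -8.09472642e-03,  1.99835518e+01]), 'wrist_force': array([-0.13200073,  0.69893956,  0.07241549]), 'ft_torque': array([-0.08660215,  0.0186586 ,  0.00278661]), 'finger_gap': 0.9956172019923557}
side {'fx': 494.74275811832325, 'fy': 494.74275811832325, 'cx': 312.07415045949824, 'cy': 246.91496518925288, 'W': [[-0.8965580582773813, 0.24389537285322632, -0.3697278664621819, 0.2574643569172987], [-0.4425537184146974, -0.5274984509816796, 0.7251838322310099, 0.5600749167020925], [-0.018161895694448572, 0.8137938506235556, 0.5808697911167957, 0.6108432172738276], [0.0, 0.0, 0.0, 1.0]], 'extra': ['fx', 'fy', 'cx', 'cy', 'camera_fr
[... 213 characters left out ...]
0.9997345237197638, 0.020068726300320514, -0.011319377522603724, -0.02319239026178903], [-0.009043020441197647, 0.11009574949338742, 0.9938798467243357, 0.9090010245227272], [0.0, 0.0, 0.0, 1.0]], 'extra': ['fx', 'fy', 'cx', 'cy', 'camera_from_world']}
wrist {'fx': 367.5291721061385, 'fy': 367.5291721061385, 'cx': 313.83650652122907, 'cy': 242.78376563415108, 'W': [[0.3419493437222515, 0.9002449394573748, 0.2694989708872842, 0.2797724332537317], [-0.9397171137880121, 0.32805714599165603, 0.09648966275065055, -0.561553327798474], [-0.0015467326357489334, -0.2862473719446051, 0.9581545019843913, 0.37210819220321445], [0.0, 0.0, 0.0, 1.0]], 'extra': ['fx', 'fy', 'cx', 'cy', 'tool_from_camera']}
```

View pics/side0.png

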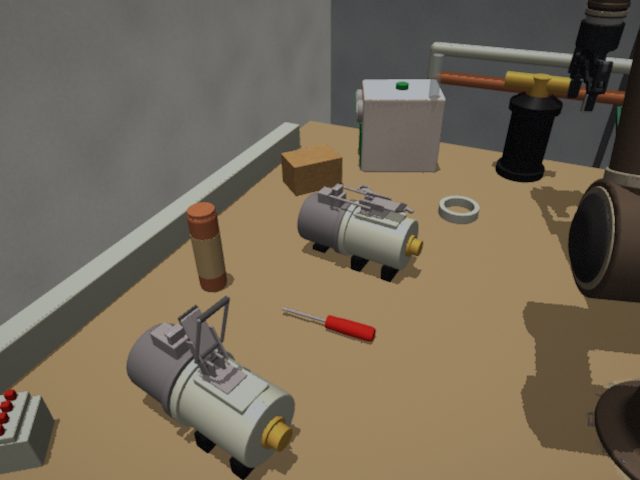

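View pics/top0.png

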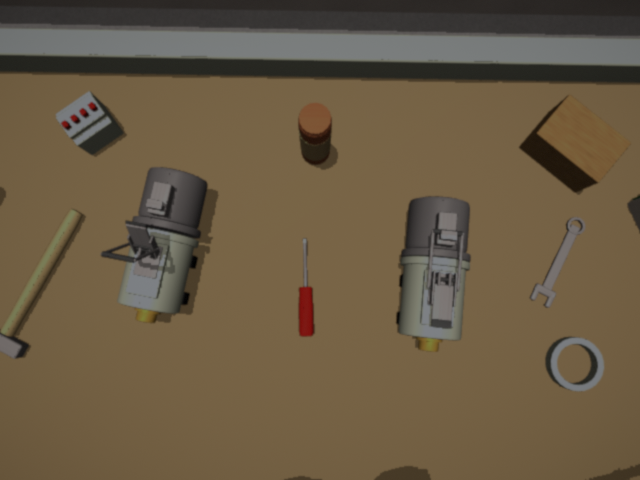

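View pics/wrist0.png

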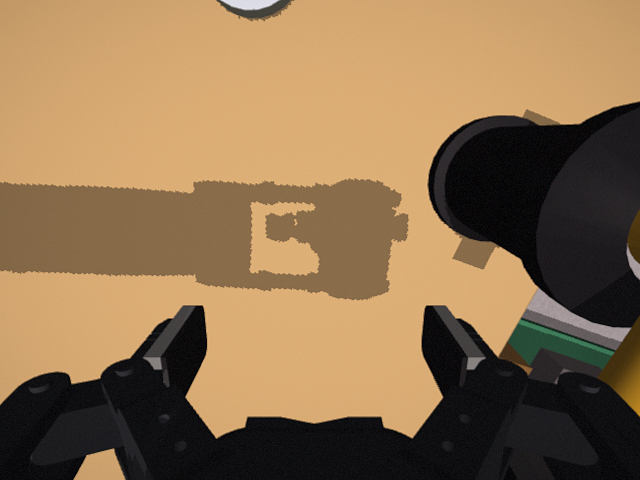

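Run:
```python
import cv2
a=cv2.imread("pics/top0.png")[150:330,70:250];cv2.imwrite("pics/z1.png",cv2.resize(a,None,fx=3.3,fy=3.3,interpolation=cv2.INTER_CUBIC))
a=cv2.imread("pics/side0.png")[285:475,120:310];cv2.imwrite("pics/z2.png",cv2.resize(a,None,fx=3.1,fy=3.1,interpolation=cv2.INTER_CUBIC))
```

```text
(no output)
```

View pics/z1.png

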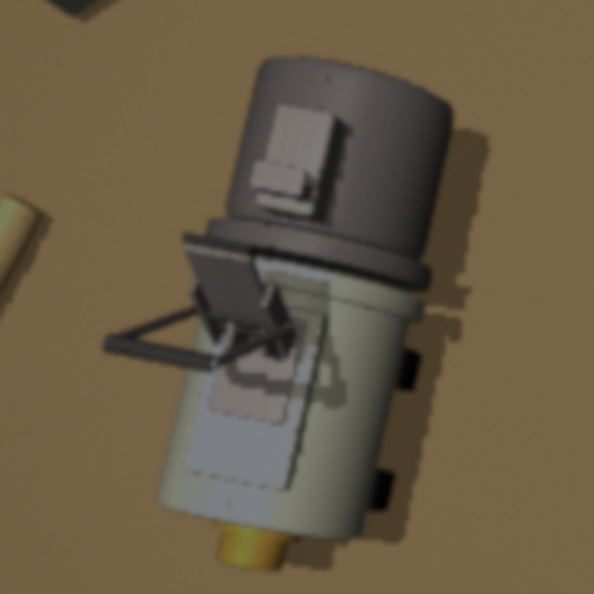

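View pics/z2.png

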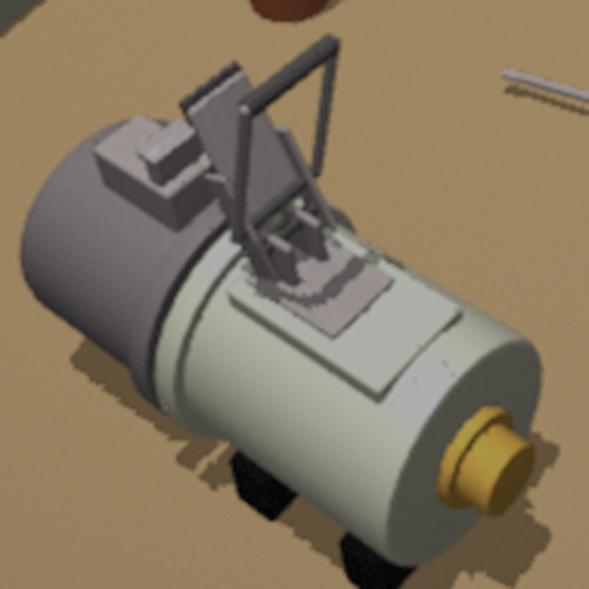

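Run:
```python
from h import *
T=lambda u,v:("top0.png",70+u/3.3,150+v/3.3); S=lambda u,v:("side0.png",120+u/3.1,285+v/3.1)
def p(n,t,s):
    q,r=tri(T(*t),S(*s)); print(n,q.round(4),np.round(r,1)); return q
b1=p("bar+y",(108,344),(245,108)); b2=p("bar-y",(212,362),(334,43))
h1=p("handle+y",(187,238),(183,105)); h2=p("handle-y",(252,258),(237,66))
# keeper post/lip top corners
k1=p("lip near+y?",(253,180),(150,170)); 
k2=p("lip top far right",(308,178),(192,128))
l1=p("ledge far +y",(277,108),(97,153)); l2=p("ledge far -y",(335,117),(138,117))
# pad back corners
a=p("pad back +y",(187,470),(378,393)); b=p("pad back -y",(287,487),(460,318))
for q in (b1-b2,h1-h2,l1-l2,a-b): print(np.linalg.norm(q),np.degrees(np.arctan2(q[1],q[0]))-90)
print("stub", onz("top0.png",70+250/3.3,150+550/3.3,.07))
```

```text
bar+y [0.549  0.264  0.2334] [0.2 0.2]
bar-y [0.5417 0.2214 0.2326] [0.9 0.9]
handle+y [0.5975 0.2472 0.2005] [0.1 0.1]
handle-y [0.5908 0.2199 0.2005] [1.3 1.3]
lip near+y? [0.6337 0.2403 0.1425] [0.5 0.5]
lip top far right [0.6339 0.2139 0.1436] [1.7 1.7]
ledge far +y [0.6703 0.2347 0.1314] [0.6 0.6]
ledge far -y [0.668  0.2083 0.1304] [0.9 0.9]
pad back +y [0.5013 0.2743 0.1121] [0.2 0.2]
pad back -y [0.4936 0.2277 0.1079] [0.7 0.7]
0.04330117817805451 -9.701253869729598
0.0281485088473533 -13.953257335906486
0.02645256910026582 -4.91554486640473
0.047436683215583884 -9.349028023529385
stub [0.46331717 0.2564557  0.07      ]
```

The side view shows the open canister at about (210,385), with the bail upright near (213,312). In the top view it's at about (160,240). The latched twin is at (435,265) in the top view. I've triangulated the bail bar at about (0.545, 0.243, 0.233) and the canister yaw at about -10°. Next I'll raise the tool and turn it to yaw 80, so that tool y runs along canister x.

```bash
python3 -m inch '[[[0,0,-14],[0,0,-6.7],-1],[[0,0,-14],[0,0,-6.7],-1],[[0,0,-14],[0,0,-6.7],-1],[[0,0,-14],[0,0,-6.7],-1],[[0,0,-14],[0,0,-6.7],-1],[[0,0,-14],[0,0,-6.7],-1],[[0,0,-14],[0,0,-6.7],-1],[[0,0,-14],[0,0,-6.7],-1],[[0,0,-14],[0,0,-6.7],-1]]'
```

```text
clock: 0.9
tcp_pos: [0.2119, -0.5818, 0.3503]
ee_rot: [-179.5, -1.2, 83.1]
wrist_force: [-0.5, 0.1, -0.2]
finger_gap: -0.0
```

```bash
python3 -m inch '[[[39,5,0],[0,0,3],-1],[[39,5,0],[0,0,0],-1],[[39,5,0],[0,0,0],-1],[[39,5,0],[0,0,0],-1],[[39,5,0],[0,0,0],-1],[[39,5,0],[0,0,0],-1],[[39,5,0],[0,0,0],-1],[[39,5,0],[0,0,0],-1],[[39,5,0],[0,0,0],-1],[[39,5,0],[0,0,0],-1],[[39,5,0],[0,0,0],-1]]'
```

```text
clock: 1.82
tcp_pos: [0.3377, -0.1588, 0.3551]
ee_rot: [-179.5, -0.9, 79.4]
wrist_force: [1.6, 0.3, 0.6]
finger_gap: 0.001
```

```bash
python3 -m inch '[[[39,6.7,1],[0.5,-0.5,0],-1],[[39,6.7,1],[0,0,0],-1],[[39,6.7,1],[0,0,0],-1],[[39,6.7,1],[0,0,0],-1],[[39,6.7,1],[0,0,0],-1],[[39,6.7,1],[0,0,0],-1],[[39,6.7,1],[0,0,0],-1],[[0,0,0],[0,0,0],-1]]'
python3 - <<'E'
from h import *
snap("wrist","w1.png")
E
```

```text
clock: 2.48
tcp_pos: [0.4342, 0.1214, 0.3495]
ee_rot: [-179.4, -0.6, 79.8]
wrist_force: [-0.5, -0.1, 0.3]
finger_gap: -0.004
```

View pics/w1.png

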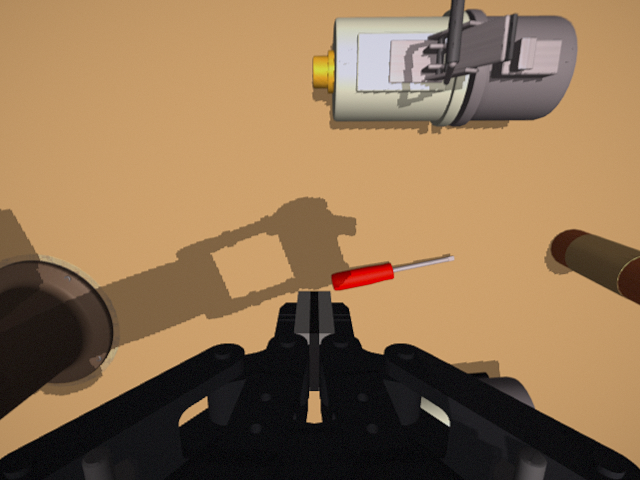

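The wrist view shows the open latch at about (455,50) and the keeper at (530,55). The image right is canister +x, as expected. I'll move closer for a second wrist view.

```bash
python3 -m inch '[[[32,12,0],[0,0,0],-1],[[32,12,0],[0,0,0],-1],[[0,0,0],[0,0,0],-1]]'
python3 - <<'E'
from h import *
print(ctrl.state()["tcp_pos"])
snap("wrist","w2.png")
for f,n in (("w1.png","zw1.png"),):
    a=cv2.imread("pics/"+f)[0:140,310:590];cv2.imwrite("pics/"+n,cv2.resize(a,None,fx=2.8,fy=2.8,interpolation=cv2.INTER_CUBIC))
E
```

```text
clock: 2.78
tcp_pos: [0.4676, 0.177, 0.348]
ee_rot: [-179.2, -0.1, 79.7]
wrist_force: [0.0, -0.3, 0.7]
finger_gap: 0.004
[0.4676046  0.17697119 0.34799832]
```

View pics/w2.png

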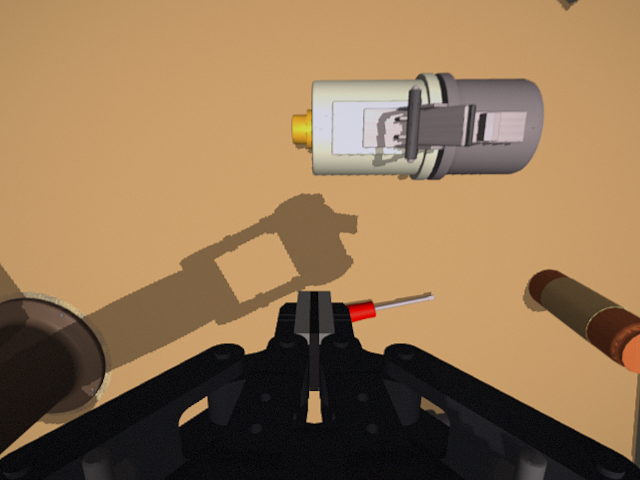

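View pics/zw1.png

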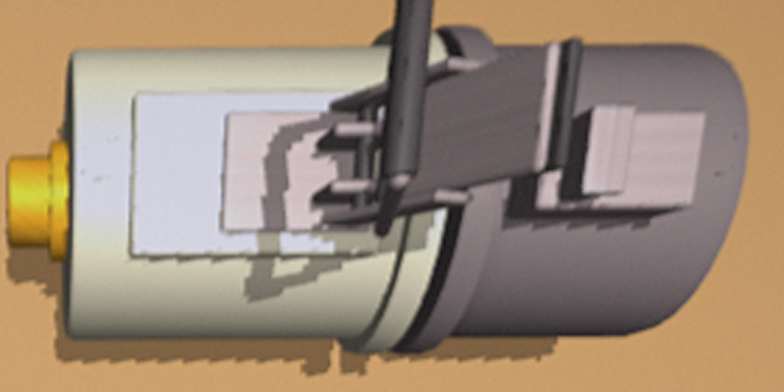

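Run:
```python
from h import *
a=cv2.imread("pics/w2.png")[65:195,345:555];cv2.imwrite("pics/zw2.png",cv2.resize(a,None,fx=3.8,fy=3.8,interpolation=cv2.INTER_CUBIC))
```

```text
(no output)
```

View pics/zw2.png

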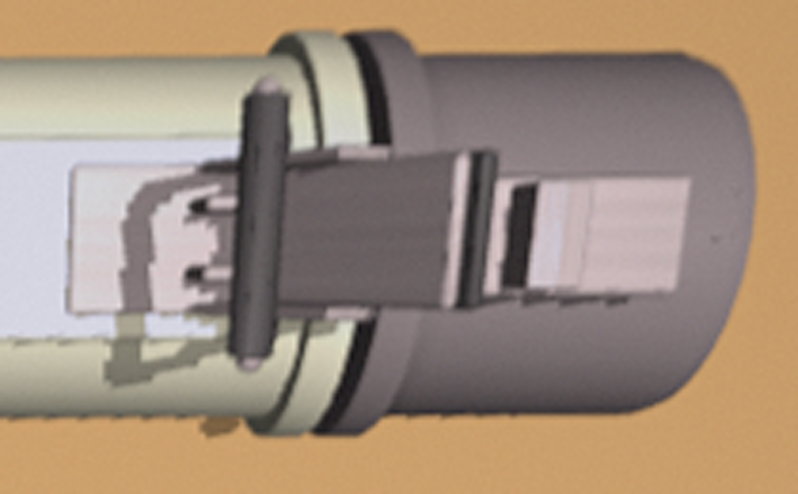

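Run:
```python
from h import *
T=lambda u,v:("top0.png",70+u/3.3,150+v/3.3); S=lambda u,v:("side0.png",120+u/3.1,285+v/3.1)
A=lambda u,v:("w1.png",310+u/2.8,v/2.8); B=lambda u,v:("w2.png",345+u/3.8,65+v/3.8)
def p(n,*o):
    q,r=tri(*o); print(n,q.round(4),np.round(r,1)); return q
b1=p("bar+y",T(108,344),S(245,108),B(267,88)); b2=p("bar-y",T(212,362),S(334,43),B(250,362),A(398,185))
h1=p("h+y",T(187,238),S(183,105),B(495,152),A(578,42)); h2=p("h-y",T(252,258),S(237,66),B(480,305),A(565,165))
l1=p("ledge far +y",T(277,108),S(97,153),B(690,178),A(705,113)); l2=p("ledge far -y",T(335,117),S(138,117),B(677,293),A(692,205))
k1=p("lip far+y",A(637,107),B(592,182)); k2=p("lip far-y",A(622,193),B(580,290))
u=np.array([np.cos(np.radians(-10)),np.sin(np.radians(-10)),0]);v=np.array([-u[1],u[0],0])
for n,q in (("bar",(b1+b2)/2),("handle",(h1+h2)/2),("ledgefar",(l1+l2)/2),("lip",(k1+k2)/2)): print(n,q.round(4),"s,t",(q@u*1000).round(1),(q@v*1000).round(1))
s=ctrl.state();print(s["tcp_pos"]@u,s["tcp_pos"]@v)
```

```text
bar+y [0.548  0.2646 0.2335] [1.1 1.  1.8]
bar-y [0.5404 0.2207 0.2322] [2.4 0.7 1.5 1.7]
h+y [0.5971 0.2477 0.2004] [0.7 0.5 0.4 0.6]
h-y [0.5914 0.2199 0.2009] [2.  0.8 0.7 0.8]
ledge far +y [0.6703 0.2343 0.1314] [0.9 0.4 0.6 0.1]
ledge far -y [0.6676 0.208  0.1302] [0.3 1.4 1.  0.5]
lip far+y [0.6386 0.2374 0.1501] [0.3 0.3]
lip far-y [0.6342 0.2142 0.1507] [0.2 0.2]
bar [0.5442 0.2426 0.2328] s,t 493.8 333.5
handle [0.5942 0.2338 0.2007] s,t 544.6 333.4
ledgefar [0.669  0.2211 0.1308] s,t 620.4 333.9
lip [0.6364 0.2258 0.1504] s,t 587.5 332.9
0.4289126792434608 0.25325629829637614
```

```bash
python3 -m inch '[[[40,8,0],[0,0,0],-1],[[40,8,0],[0,0,0],-1],[[0,0,38],[-0.8,0,0],-1],[[0,0,38],[0,0,0],-1],[[0,0,38],[0,0,0],-1],[[0,0,10],[0,0,0],-1],[[0,0,0],[0,0,0],-1]]'
cat >> h.py <<'E'
def st():
    u=np.array([np.cos(np.radians(-10)),np.sin(np.radians(-10)),0]);v=np.array([-u[1],u[0],0])
    s=ctrl.state();p=np.array(s["tcp_pos"]);print("s %.1f t %.1f z %.1f"%(p@u*1000,p@v*1000,p[2]*1000),np.round(s["ee_rot"],1),np.round(s["wrist_force"],1),s["clock"])
E
python3 -c "from h import *;st()"
```

```text
clock: 3.42
tcp_pos: [0.4987, 0.2407, 0.2234]
ee_rot: [179.7, 0.3, 79.1]
wrist_force: [-0.0, -0.6, 1.3]
finger_gap: 0.003
s 449.3 t 323.6 z 223.4 [179.7   0.3  79.1] [-0.  -0.6  1.3] 3.4167
```

```bash
python3 -m inch '[[[10,10,0],[0,0,0],-1],[[0,10,0],[0,0,0],-1],[[0,10,0],[0,0,0],-1],[[0,10,0],[0,0,0],-1],[[0,8,0],[0,0,0],-1],[[0,8,0],[0,0,0],-1]]'
python3 - <<'E'
from h import *
st();snap("side","s1.png")
a=cv2.imread("pics/s1.png")[225:475,90:340];cv2.imwrite("pics/zs1.png",cv2.resize(a,None,fx=2.3,fy=2.3,interpolation=cv2.INTER_CUBIC))
E
```

```text
clock: 3.92
tcp_pos: [0.561, 0.2339, 0.2319]
ee_rot: [179.4, 0.2, 78.9]
wrist_force: [-0.1, 0.7, 0.4]
finger_gap: 0.0
s 511.8 t 327.7 z 231.9 [179.4   0.2  78.9] [-0.1  0.7  0.4] 3.9167
```

View pics/zs1.png

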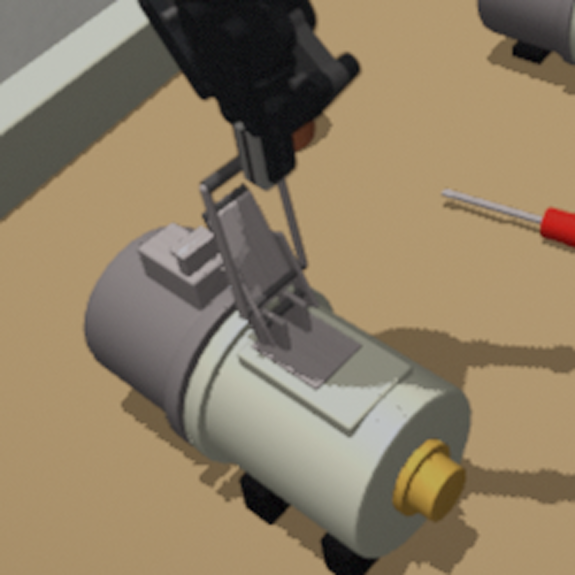

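The bail bar at about (222,172) in the zoomed view is past upright, ahead of the fingers. I'll push a little more and let it fall.

```bash
python3 -m inch '[[[4,8,0],[0,0,0],-1],[[0,8,0],[0,0,0],-1],[[0,0,0],[0,0,0],-1],[[0,0,0],[0,0,0],-1],[[0,0,0],[0,0,0],-1]]'
python3 - <<'E'
from h import *
st();snap("side","s2.png");snap("wrist","w3.png")
a=cv2.imread("pics/s2.png")[225:475,90:340];cv2.imwrite("pics/zs2.png",cv2.resize(a,None,fx=2.3,fy=2.3,interpolation=cv2.INTER_CUBIC))
E
```

```text
clock: 4.38
tcp_pos: [0.5822, 0.233, 0.2339]
ee_rot: [179.2, 0.2, 78.7]
wrist_force: [-0.1, -0.2, 0.6]
finger_gap: -0.0
s 532.9 t 330.6 z 233.9 [179.2   0.2  78.7] [-0.1 -0.2  0.6] 4.3833
```

View pics/zs2.png

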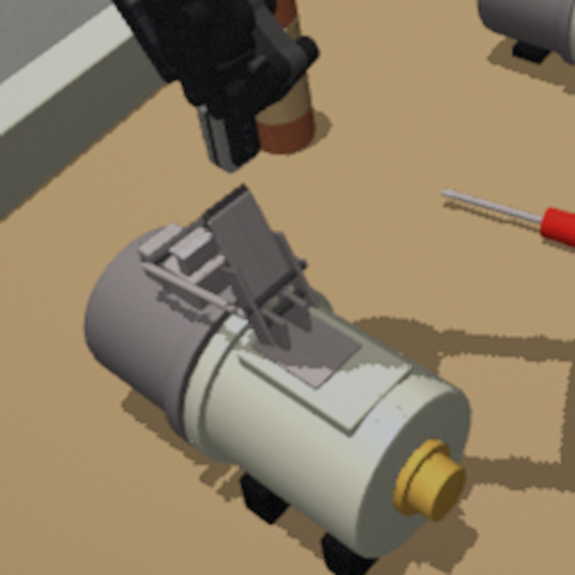

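View pics/w3.png

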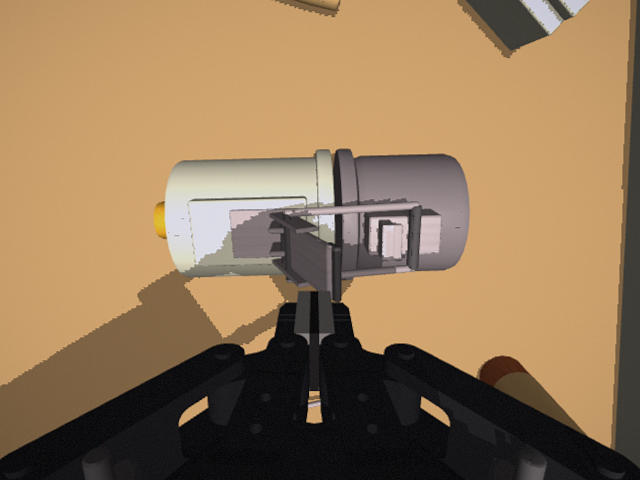

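The bail bar at (414,238) in the wrist view has dropped onto the ledge beyond the keeper lip at (390,238). Next I'll go over the handle and down on its far side.

```bash
python3 -m inch '[[[2,22,0],[0.8,0,0],-1],[[2,22,0],[0,0,-1],-1],[[0,0,0],[0,0,0],-1],[[0,0,24],[0,0,0],-1],[[0,0,22],[0,0,0],-1],[[0,0,0],[0,0,0],-1]]'
python3 -c "from h import *;st()"
```

```text
clock: 4.98
tcp_pos: [0.6236, 0.2294, 0.1881]
ee_rot: [-179.9, 0.2, 79.9]
wrist_force: [-1.6, -0.2, -1.4]
finger_gap: -0.003
s 574.2 t 334.2 z 188.1 [-179.9    0.2   79.9] [-1.6 -0.2 -1.4] 4.9833
```

```bash
python3 -m inch '[[[0,-9,0],[0,0,0],-1],[[0,-9,0],[0,0,0],-1],[[0,-9,0],[0,0,0],-1],[[0,-9,0],[0,0,0],-1],[[0,-9,0],[0,0,0],-1]]'
python3 - <<'E'
from h import *
st();snap("side","s3.png")
a=cv2.imread("pics/s3.png")[225:475,90:340];cv2.imwrite("pics/zs3.png",cv2.resize(a,None,fx=2.3,fy=2.3,interpolation=cv2.INTER_CUBIC))
E
```

```text
clock: 5.4
tcp_pos: [0.5789, 0.2374, 0.1917]
ee_rot: [179.7, 0.1, 79.9]
wrist_force: [1.4, -0.6, -1.3]
finger_gap: 0.001
s 528.9 t 334.3 z 191.7 [1.797e+02 1.000e-01 7.990e+01] [ 1.4 -0.6 -1.3] 5.4
```

View pics/zs3.png

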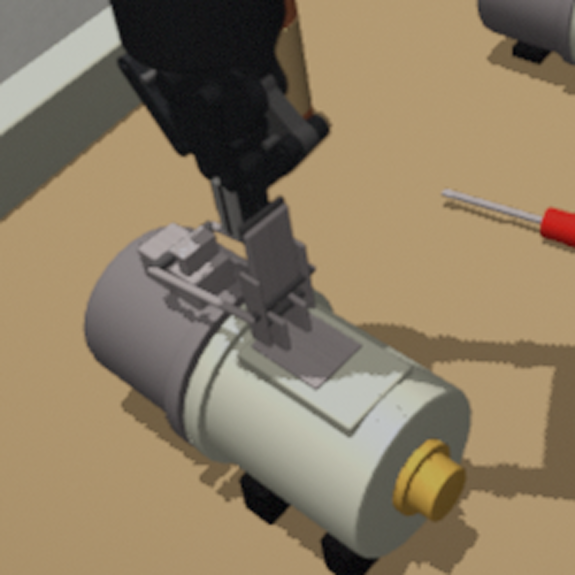

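The lever is now about upright, and the bail is still over the ledge. I'll continue along the arc.

```bash
python3 -m inch '[[[0,-9,1],[0,0,0],-1],[[0,-9,2],[0,0,0],-1],[[0,-9,3],[0,0,0],-1],[[0,-8,6],[0,0,0],-1],[[0,-7,7],[0,0,0],-1],[[0,-5,8],[0,0,0],-1]]'
python3 - <<'E'
from h import *
st();snap("side","s4.png")
a=cv2.imread("pics/s4.png")[225:475,90:340];cv2.imwrite("pics/zs4.png",cv2.resize(a,None,fx=2.3,fy=2.3,interpolation=cv2.INTER_CUBIC))
E
```

```text
clock: 5.95
tcp_pos: [0.5282, 0.2476, 0.1674]
ee_rot: [179.4, -0.0, 79.9]
wrist_force: [-0.3, -1.4, 4.5]
finger_gap: -0.0
s 477.2 t 335.6 z 167.4 [179.4  -0.   79.9] [-0.3 -1.4  4.5] 5.95
```

View pics/zs4.png

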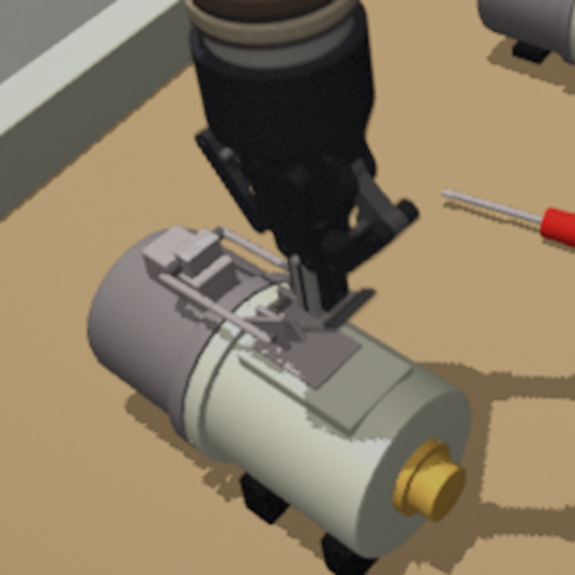

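```bash
python3 -m inch '[[[0,-3,7],[0.6,0,0],-1],[[0,-2,7],[0,0,0],-1],[[0,-1,6],[0,0,0],-1]]'
python3 -c "from h import *;st()"; python3 -m inch '[[[0,0,6],[0,0,0],-1],[[0,0,4],[0,0,0],-1]]'
python3 -c "from h import *;st()"
```

```text
clock: 6.25
tcp_pos: [0.5195, 0.2492, 0.1433]
ee_rot: [-179.8, -0.0, 80.0]
wrist_force: [-0.3, -0.2, 0.7]
finger_gap: -0.001
s 468.3 t 335.7 z 143.3 [-179.8   -0.    80. ] [-0.3 -0.2  0.7] 6.25
clock: 6.42
tcp_pos: [0.5194, 0.2494, 0.141]
ee_rot: [-179.5, 0.1, 80.0]
wrist_force: [-10.1, -5.8, 32.1]
finger_gap: -0.001
s 468.2 t 335.8 z 141.0 [-1.795e+02  1.000e-01  8.000e+01] [-10.1  -5.8  32.1] 6.4167
```

The lever met a firm stop at z 141, with 32 N on the fingers. I'll lift off straight up and look.

```bash
python3 -m inch '[[[0,0,-5],[0,0,0],-1],[[0,0,-25],[0,0,0],-1],[[0,0,-38],[0,0,0],-1],[[-20,0,-30],[0,0,0],-1],[[-40,0,0],[0,0,0],-1],[[-40,0,0],[0,0,0],-1],[[0,0,0],[0,0,0],-1]]'
python3 - <<'E'
from h import *
st();snap("side","s5.png");snap("wrist","w5.png");snap("top","t5.png")
a=cv2.imread("pics/s5.png")[285:475,120:310];b=cv2.imread("pics/t5.png")[150:340,70:260]
cv2.imwrite("pics/z5.png",np.hstack([cv2.resize(i,None,fx=2.1,fy=2.1,interpolation=cv2.INTER_CUBIC) for i in(a,b)]))
E
```

```text
clock: 7.0
tcp_pos: [0.4986, 0.1502, 0.2378]
ee_rot: [-178.6, 0.3, 80.1]
wrist_force: [0.1, 0.0, -0.2]
finger_gap: -0.001
s 465.0 t 234.5 z 237.8 [-178.6    0.3   80.1] [ 0.1  0.  -0.2] 7.0
```

View pics/z5.png

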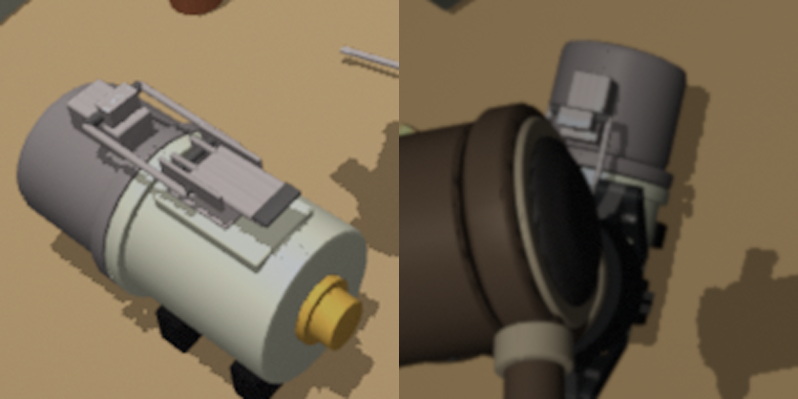

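View pics/w5.png

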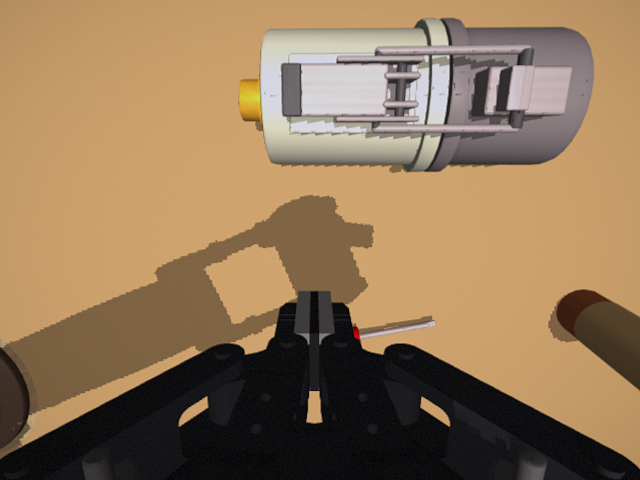

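The lever lies flat at about (340,90) in the wrist view. The bail bar passes under the keeper lip at about (522,90), and the cover seam is closed. I'll do a numeric check of the handle's end height and then hand in.

Run:
```python
from h import *
a=cv2.imread("pics/w5.png")[20:180,230:600];cv2.imwrite("pics/zw5.png",cv2.resize(a,None,fx=2.1,fy=2.1,interpolation=cv2.INTER_CUBIC))
S=lambda u,v:("side0.png".replace("side0","s5"),120+u/2.1,285+v/2.1)
for n,w,s in (("end top +y",(300,65),(250,215)),("end top -y",(299,115),(300,186)),("near pin +y",(388,66),(185,185))):
    q,r=tri(("w5.png",*w),S(*s)); print(n,q.round(4),np.round(r,1))
```

```text
end top +y [0.5065 0.2646 0.1431] [1.3 1.3]
end top -y [0.4972 0.235  0.1395] [3.1 3.1]
near pin +y [0.5589 0.2562 0.1323] [1.1 1.1]
```

View pics/zw5.png

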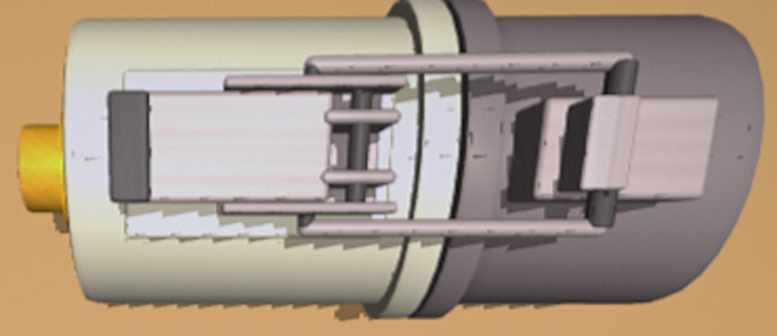

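The handle's end is about 141 mm high, which means it's level at the end stop. The bail is hooked behind the post and under the lip, and the arm is clear, so I'm handing in.

```bash
python3 -c "
from h import *
st(); print(ctrl.close_job())"
```

```text
s 464.8 t 239.1 z 237.1 [-1.786e+02  1.000e-01  8.020e+01] [ 0.7 -0.3  0.4] 7.15
the job is handed in; nothing more can be done
None
```

The open canister is latched and the job is handed in, at about 7.2 s on the robot's clock. With closed fingers I pushed the bail past upright, and it fell onto the ledge beyond the keeper. I then swept the lever over and pressed it down to its stop, with about 32 N on the fingertips at the end. After that I lifted off and moved clear; the twin was never approached.

**Last checks:**
- **Bail:** the final wrist picture shows the bar behind the keeper post and under its lip.
- **Cover:** the seam between cover and canister looks closed. I did not measure the 4 mm draw.
- **Lever:** it stayed flat after release, with its end at z about 0.140–0.143 m, against 0.1415 m expected.
- **Robot:** the wrist force was under 1 N, so the arm was touching nothing.

**Disagreements:** two of the lever measurements were poor. One handle corner had a 3 mm error between views. The point near the pin came out about 9 mm low (0.132 m), probably because I matched different features in the two pictures. The top view was mostly blocked by the arm, so it confirmed little.

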